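# Put the wide bench scraper home in its slotted holder

### The job

The rinsed scrapers have dried in their drip rests. Lift the wide bench scraper out of its low rest and slide it blade down, edgewise, into the plywood holder with the long slot, keeping hold of it until the blade is down on the slot's floor, then let go so that it stays standing there. Leave the narrow scraper standing in its own rest.

Things in the scene. Friction and masses are not known exactly. Their poses are not given: they have to be found in the camera images.
- scraper_center (a point): Centre, half-way up, of the wide scraper: upright steel blade 4 mm thick (x), 110 wide (y), with a wooden grip bar 22 thick (x), 114 long (y), 34 tall along its top. 124 mm tall: lower edge 62 below this point, grip bar 28 to 62 above it. z up. About 0.3 kg, balanced at the middle. Starts upright (may lean a few degrees) in its rest, turned up to 35 degrees; either way round will do in the holder.
- small_scraper_center (a point): Centre, half-way up, of the narrow scraper, a bystander to leave alone: same make, height and axes, but the blade is only 60 mm wide (grip bar 64 long). It stands in a shorter drip rest, its top 130 mm above the table. Nothing in the working area is taller; taller things stand only at the table's far edge and sides.
- rest_wide: Fixed low grey drip rest under the wide scraper, 56 (x) by 140 (y) by 28 mm tall. Origin: centre of its underside, on the table. Two rails hold the lowest 22 mm of the blade in a 6 mm groove along y, open at both ends, floor 6 mm up: the scraper lifts straight out.
- holder: Fixed plywood holder with the long slot, 56 (x) by 160 (y) by 74 mm tall. Origin: centre of its underside, on the table; z up. Slot along y, centred, 136 mm long, 12 wide, ends closed; floor 8 mm up, walls to 58, then lips splay to a 36 mm mouth at 73. Scraper home: its centre 70 mm above this origin. The other holder's slot (86 mm) is too short. Holders and rests swap places.
There are look-alikes about, which are no part of the job. What is shaped like the holder but blue is not meant.

How it is judged (in metres and radians):
On the way:
1. the wide scraper's blade is down in the long slot, close to its floor, while still held (z of scraper_center in the frame of holder below 0.095 m and horizontal distance between scraper_center and holder below 0.03 m and contact force between the fingers and scraper above 0.5 N), for 0.1 s.
At the end, for the whole second after the job is handed in: The wide scraper stands at rest, handle up, in the long slot of its holder: its centre less than 80 mm above the holder's underside (70 when home), within 30 mm sideways of the holder's centre, within 17 degrees of upright and of the slot's direction (z of scraper_center in the frame of holder below 0.08 m and horizontal distance between scraper_center and holder below 0.03 m and angle between scraper_center's own z axis and vertical below 0.3 rad and angle between the y axis of scraper_center and the y axis of holder, either way round below 0.3 rad and linear speed of scraper below 0.02 m/s); the robot touches nothing.
It fails at once if the narrow scraper is moved more than 25 mm (distance of small_scraper_center from where it was at the start of the episode above 0.025 m).
It also fails if it takes over 42 s, if anything falls off the work surface, if the arm or the gripper's body presses on something with over 40 N, if the wrist force passes 120 N, or if a joint passes its speed limit or range.

### The arm

A 6-joint arm with a two-finger parallel gripper is mounted at the origin on the work surface. World frame = base frame: x ahead of the robot, y to its left, z up, the work surface at z = 0. Lengths are in m, angles in degrees, forces in N, time in s.
With the tool pointing down it reaches from about 0.35 to 0.95 m from the base axis. Payload 17.4 kg.
Tool frame: the origin (TCP) lies on the mounting face of the last link; the fingertips stand 186 mm ahead of it and the grasp point (between the pads) lies arm.grasp_offset ahead of it (arm.grasp_offset is the distance from the TCP to the grasp point, in m); z points along the fingers, y is the direction in which the jaws open and shut (so a half turn about z gives the same grasp; the last joint's range is limited). The gripper opens to 93 mm and grips with 3 to 60 N. Pads are 15 mm wide; open, the fingers measure 128 mm over their backs; the gripper's body (75 mm by 188 mm) begins 65 mm behind the grasp point.
Start: joints at [70.944, 6.646, 82.598, -0, 90.757, -2.166], TCP at [0.196, 0.646, 0.405] pointing down, gripper open.
Joint ranges: [-162.19, 162.19], [-47.58, 125.68], [4.15, 143.07], [-65.23, 245.23], [0.69, 171.88], [-170.13, 170.13]. Speed limits (degrees/s): [108.29, 108.29, 127.2, 180, 180, 180].

### API

Orientations are given as a 3x3 rotation matrix whose columns are the frame's x, y, z axes.
In Python, from station import arm gives the robot as it stands.
- The arm moves only by the tool drive_tool, never from a script. Its argument "series" is a list of rows, each a list of 3 entries, a list of its own where there are three numbers: the shift along the tool's x, y, z in units of 40 mm (1.0 is 40 mm), then the turn, a rotation vector about the tool's x, y, z in units of 8 degrees (1.0 is 8 degrees), then the finger opening in mm, from 0 to 93. A call has 1 to 20 rows; each row is the pose to reach, as a shift and turn from the pose commanded when the call began, along the tool's axes at that moment; what a row does not reach only later rows make up. A row lasts 1/10 s, in which the tool goes at most 50 mm and 8.59 degrees, less where a joint would pass 70% of its speed; a pose out of reach is approached as far as the arm can. A call with a gripper value outside its range is refused whole. The fingers move at their own pace and stop on an object; "newtons" is the grip in N (left out, the last holds). Time passes only in rows, so rows that repeat a pose let the fingers close. It gives the time, the measured TCP pose, the force and the opening at its end, in the units of the state.
- arm.read_state(): the state, without advancing time (a new reading comes with each control period).
- arm.capture(name): name is "scene" or "top" or "wrist"; returns a dict with "img" (480x640x3 uint8, red, green, blue), "z_map" (480x640 float32, m along the optical axis (not along the pixel's ray), 0 where there is no reading), "fx", "fy", "cx", "cy" (pixels), "cam_to_world" (4x4, takes a point from camera to world coordinates); the wrist camera has in their place "T_tool_cam" (4x4, takes a point from camera to tool coordinates, whose origin is the TCP and whose axes are the flange's). Camera axes: x right, y down, z forward; pixel columns grow to the right and rows downward; lengths in m; the calibration is good to about 2 mm. A picture is of the moment at which its call begins: read the wrist's pose just before it.
- arm.hand_in(): hands the job in, once; it reports no verdict.
Trained networks look in the newest picture that a camera, given by its name, has taken for a name from the list of things; names that differ only in an ending like _2 or _b are one class to them, and where a whole thing is asked for, a point or a joint stands for the part that bears it (a point fixed in the world has none). Each returns a list of dicts, best first, with "score" (0 to 1); they miss things now and then, are a little off and sometimes report something else, mostly with a low value. They report only what shows in the picture. A call takes as long as a camera call. They do not tell look-alikes from the thing itself.
- arm.regions_of(name, camera): "region" (480x640 bool, what is visible of it).
- arm.tip_of(name, camera): "centre" ([x, y, z] in m, in world coordinates, good to about 4 mm: a listed point, or the origin of a listed thing).
The state is a dict: "time": time; "joint_positions": joint angles; "joint_velocities": joint speeds; "effort": joint torques, N m; "ee_pos": TCP position; "eef_rot": TCP orientation; "wrist_force": force on the tool from outside, world axes, zero at the start; "wrist_torque": the same for the moment, N m; "opening": finger opening in m.
Only numpy, scipy, OpenCV 4.12 (cv2) and the standard library are available. Lean on these libraries where they do the work, as an engineer would, in place of code of your own. Each camera call takes 0.05 s, during which the arm holds its last target.

## Working session

There is one attempt and no reset: what is moved stays moved. The work goes in short steps, Python scripts to look and compute and a tool call to move; the robot and the scene stay as the last step left them, time stands still between calls to the robot, and variables do not carry over. Pictures are saved under pics/ and viewed, and the job is handed in when it is done.

Besides the shell and the picture viewer there is one more tool, called in YAML: its name, and indented under it one key for each argument. drive_tool: Moves the arm, as the interface text tells. Its arguments: {"type":"object","properties":{"series":{"type":"array"},"newtons":{"type":"number"}},"required":["series"]}

```bash
mkdir -p pics; ls; python3 - <<'E'
from station import arm
import cv2,numpy as np
s=arm.read_state(); print(s['time'],s['ee_pos'],s['eef_rot'],s['opening'],arm.grasp_offset)
for c in ['scene','top']:
    d=arm.capture(c); cv2.imwrite(f'pics/{c}0.png',d['img'][:,:,::-1]); np.savez(f'{c}0.npz',**d)
    print(c,d['cam_to_world'].round(3).tolist(),d['fx'],d['cx'])
    for n in ['scraper_center','small_scraper_center','rest_wide','holder']:
        for r in arm.tip_of(n,c): print(c,n,np.round(r['centre'],3),round(r['score'],2))
print(arm.read_state()['time'])
E
```

```text
pics
0.0 [0.1961494  0.64588772 0.40403003] [[-9.56849287e-01  2.90584476e-01 -3.22003710e-04]
 [ 2.90584655e-01  9.56848712e-01 -1.04959668e-03]
 [ 3.11233446e-06 -1.09787517e-03 -9.99999397e-01]] 0.09305078467793733 0.1673
scene [[-0.768, 0.372, -0.521, 1.07], [0.639, 0.476, -0.604, 0.505], [0.023, -0.797, -0.603, 0.705], [0.0, 0.0, 0.0, 1.0]] 480.58936500345845 315.580021562829
scene scraper_center [0.612 0.11  0.067] 0.87
scene small_scraper_center [0.485 0.317 0.071] 0.75
scene rest_wide [ 0.615  0.114 -0.001] 0.86
scene holder [ 0.465 -0.574 -0.001] 0.92
scene holder [ 0.467 -0.37   0.005] 0.61
top [[-0.019, -0.996, 0.082, 0.427], [-1.0, 0.021, 0.017, -0.121], [-0.018, -0.081, -0.997, 1.368], [0.0, 0.0, 0.0, 1.0]] 580.1109776856367 321.66958994722756
top small_scraper_center [0.483 0.313 0.071] 0.56
top rest_wide [0.615 0.11  0.002] 0.81
top holder [ 0.467 -0.365  0.001] 0.85
top holder [ 0.468 -0.572  0.002] 0.73
0.5
```

View pics/top0.png

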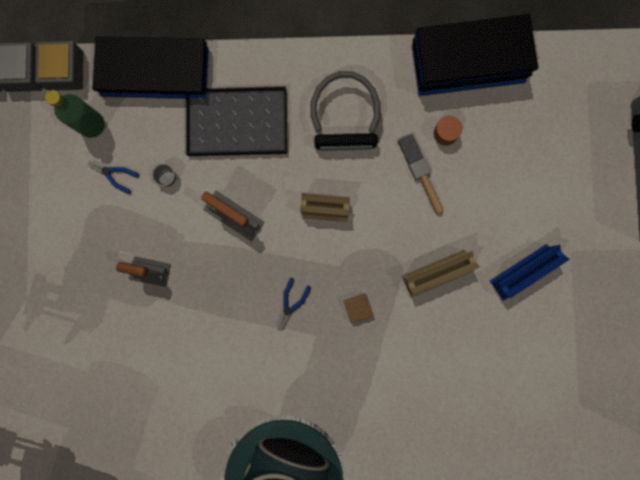

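View pics/scene0.png

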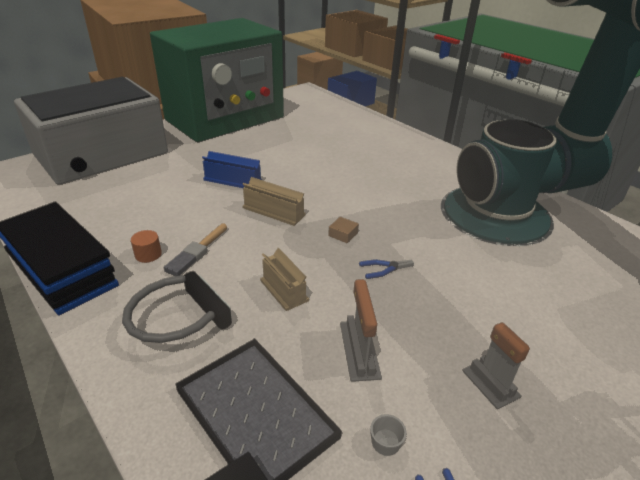

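Top view: the wide scraper's orange grip is near (226,208) in its rest at (235,215). The plywood long holder is at (441,273) and the blue look-alike at (530,270). The narrow scraper is at (143,270). Next I'll measure from depth.

```bash
cat > h.py <<'E'
import numpy as np,cv2
def cloud(d,T=None):
    T=d['cam_to_world'] if T is None else T
    z=d['z_map']; v,u=np.indices(z.shape)
    P=np.stack([(u-d['cx'])/d['fx']*z,(v-d['cy'])/d['fy']*z,z],-1)
    W=P@T[:3,:3].T+T[:3,3]; W[z==0]=np.nan; return W
def rect(p):
    r=cv2.minAreaRect((p[:,:2]*1000).astype(np.float32)); b=cv2.boxPoints(r)
    e=[b[1]-b[0],b[2]-b[1]]; e=max(e,key=np.linalg.norm)
    return np.round(r[0],1),np.round(r[1],1),round(float(np.degrees(np.arctan2(e[1],e[0]))%180),1)
E
python3 - <<'E'
from h import *
for c in ['scene','top']:
    d=dict(np.load(f'{c}0.npz')); W=cloud(d).reshape(-1,3)
    tb=W[(abs(W[:,2])<.03)&(W[:,0]>.3)&(W[:,0]<.8)&(abs(W[:,1])<.5)]; print('table z',np.median(tb[:,2]))
    for n,x,y,zl,zh in [('grip',.612,.11,.095,.15),('rest',.612,.11,.015,.035),('small',.484,.315,.095,.15),('holder',.467,-.367,.06,.085),('holderall',.467,-.367,.012,.085),('blue',.467,-.573,.06,.085)]:
        m=(np.hypot(W[:,0]-x,W[:,1]-y)<.1)&(W[:,2]>zl)&(W[:,2]<zh)
        p=W[m]; print(c,n,len(p),rect(p) if len(p)>5 else '', 'zmax',np.percentile(p[:,2],[50,98]).round(4),p.mean(0).round(4))
E
```

```text
table z -0.00016931092152960847
scene grip 854 (array([614.8, 111.5]), array([113.6,  23.4]), 55.3) zmax [0.1279 0.1314] [0.6231 0.1195 0.1236]
scene rest 725 (array([615.1, 110.8]), array([131.5,  32.3]), 56.4) zmax [0.0271 0.0334] [0.6275 0.1214 0.0262]
scene small 873 (array([487.8, 314.4]), array([63.2, 23.5]), 76.8) zmax [0.1235 0.131 ] [0.4929 0.3165 0.1199]
scene holder 509 (array([ 468.3, -368.7]), array([ 44.5, 163. ]), 111.5) zmax [0.0674 0.0733] [ 0.4631 -0.3673  0.0669]
scene holderall 1659 (array([ 468.8, -367.9]), array([ 45.9, 164.5]), 111.5) zmax [0.054  0.0724] [ 0.472  -0.3575  0.0482]
scene blue 464 (array([ 467.2, -571.3]), array([ 49.3, 165.2]), 120.7) zmax [0.0671 0.0731] [ 0.463  -0.5708  0.0668]
table z 0.00010887784756574703
top grip 545 (array([611.8, 110.2]), array([113.5,  23.1]), 55.8) zmax [0.1285 0.1342] [0.6102 0.1082 0.1278]
top rest 276 (array([611.4, 109.7]), array([129.5,  31.9]), 55.7) zmax [0.0275 0.0333] [0.5995 0.0972 0.0272]
top small 331 (array([483.9, 313.2]), array([65. , 23.8]), 75.6) zmax [0.1278 0.1341] [0.4839 0.3098 0.1265]
top holder 869 (array([ 465.5, -367.3]), array([ 42.2, 160.4]), 111.5) zmax [0.0679 0.0761] [ 0.4652 -0.3677  0.0678]
top holderall 1203 (array([ 465.7, -367.5]), array([ 55.2, 160.7]), 111.3) zmax [0.065  0.0756] [ 0.4645 -0.3661  0.0612]
top blue 892 (array([ 464.4, -570.9]), array([ 43.4, 162.8]), 121.5) zmax [0.0678 0.0755] [ 0.4631 -0.5707  0.0677]
```

```bash
cat >> h.py <<'E'
from scipy.spatial.transform import Rotation as R
def Rdown(yaw,tilt=None):
    a=np.radians(yaw); x=np.array([np.cos(a),np.sin(a),0]); z=np.array([0,0,-1.]); M=np.stack([x,np.cross(z,x),z],1)
    return M if tilt is None else R.from_rotvec(tilt).as_matrix()@M
def cmd(s,p,M):
    R0=np.array(s['eef_rot']); dp=R0.T@(np.array(p)-s['ee_pos'])/.04
    rv=np.degrees(R.from_matrix(R0.T@M).as_rotvec())/8
    print('shift',dp.round(3),'turn',rv.round(3))
E
python3 - <<'E'
from h import *; from station import arm
cmd(arm.read_state(),[.613,.111,.42],Rdown(55.5))
E
```

```text
shift [-13.857  -9.767  -0.382] turn [-0.0000e+00  1.0000e-03  1.3451e+01]
```

drive_tool:
  series:
    - [[-13.857,-9.767,-0.38],[0,0,13.45],93]
    - [[-13.857,-9.767,-0.38],[0,0,13.45],93]
    - [[-13.857,-9.767,-0.38],[0,0,13.45],93]
    - [[-13.857,-9.767,-0.38],[0,0,13.45],93]
    - [[-13.857,-9.767,-0.38],[0,0,13.45],93]
    - [[-13.857,-9.767,-0.38],[0,0,13.45],93]
    - [[-13.857,-9.767,-0.38],[0,0,13.45],93]
    - [[-13.857,-9.767,-0.38],[0,0,13.45],93]
    - [[-13.857,-9.767,-0.38],[0,0,13.45],93]
    - [[-13.857,-9.767,-0.38],[0,0,13.45],93]
    - [[-13.857,-9.767,-0.38],[0,0,13.45],93]
    - [[-13.857,-9.767,-0.38],[0,0,13.45],93]
    - [[-13.857,-9.767,-0.38],[0,0,13.45],93]
    - [[-13.857,-9.767,-0.38],[0,0,13.45],93]
    - [[-13.857,-9.767,-0.38],[0,0,13.45],93]
    - [[-13.857,-9.767,-0.38],[0,0,13.45],93]
    - [[-13.857,-9.767,-0.38],[0,0,13.45],93]
    - [[-13.857,-9.767,-0.38],[0,0,13.45],93]
    - [[-13.857,-9.767,-0.38],[0,0,13.45],93]
    - [[-13.857,-9.767,-0.38],[0,0,13.45],93]

```text
time: 2.5
ee_pos: [0.6127, 0.1115, 0.4201]
eef_rot: [[0.566, 0.825, 0.0], [0.825, -0.566, 0.0], [0.0, 0.0, -1.0]]
wrist_force: [-0.5, 0.5, -0.0]
opening: 0.0929
```

```bash
python3 - <<'E'
from h import *; from station import arm
s=arm.read_state(); d=arm.capture('wrist'); cv2.imwrite('pics/w1.png',d['img'][:,:,::-1])
T=np.eye(4);T[:3,:3]=s['eef_rot'];T[:3,3]=s['ee_pos'];T=T@d['T_tool_cam']; print(d['T_tool_cam'].round(3).tolist())
W=cloud(d,T).reshape(-1,3); np.save('w1.npy',W)
near=np.hypot(W[:,0]-.613,W[:,1]-.111)<.1
for zl,zh in [(.118,.14),(.02,.034),(.035,.09),(-.01,.01)]:
    p=W[near&(W[:,2]>zl)&(W[:,2]<zh)]; print(zl,len(p),rect(p) if len(p)>5 else '',p.mean(0).round(4),np.percentile(p[:,2],[2,50,98]).round(4) if len(p) else '')
p=W[near&(W[:,2]>.118)]
print('normal',np.linalg.svd(p-p.mean(0),full_matrices=False)[2].round(3))
for r in arm.tip_of('scraper_center','wrist')+arm.tip_of('rest_wide','wrist'):print(r)
E
```

```text
[[0.0, -0.97, -0.241, 0.067], [1.0, 0.0, -0.0, 0.002], [0.0, -0.241, 0.97, 0.019], [0.0, 0.0, 0.0, 1.0]]
0.118 5390 (array([615.6, 110.1]), array([112.4,  23.3]), 55.7) [0.617  0.1127 0.1299] [0.1253 0.1303 0.1321]
0.02 752 (array([615.4, 110.2]), array([128.3,  32. ]), 55.7) [0.6333 0.1392 0.0285] [0.0265 0.0286 0.0303]
0.035 0  [nan nan nan] 
-0.01 28533 (array([613.3, 111.5]), array([198. , 199.7]), 147.1) [0.6172 0.1182 0.0018] [-0.0006  0.0011  0.0077]
normal [[ 0.091  0.097  0.991]
 [-0.833  0.553  0.022]
 [ 0.546  0.828 -0.131]]<stdin>:7: RuntimeWarning: Mean of empty slice.
  ret = um.true_divide(
```

View pics/w1.png

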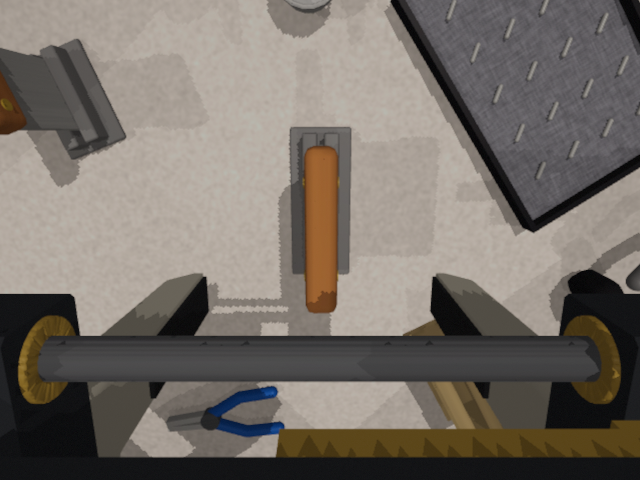

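Wrist view: the grip bar is centred at about (321,230), aligned with the jaws and upright in its rest. The three cameras agree to about 2 mm. I'll descend now.

drive_tool:
  series:
    - [[0,0.04,0.8],[0,0,0],93]
    - [[0,0.04,1.6],[0,0,0],93]
    - [[0,0.04,2.3],[0,0,0],93]
    - [[0,0.04,2.8],[0,0,0],93]
    - [[0,0.04,3.2],[0,0,0],93]
    - [[0,0.04,3.45],[0,0,0],93]
    - [[0,0.04,3.45],[0,0,0],93]

```text
time: 3.35
ee_pos: [0.6142, 0.1101, 0.2809]
eef_rot: [[0.566, 0.824, -0.001], [0.824, -0.566, -0.0], [-0.001, -0.001, -1.0]]
wrist_force: [0.0, 0.4, -0.0]
opening: 0.0925
```

drive_tool:
  series:
    - [[0,0,0],[0,0,0],40]
    - [[0,0,0],[0,0,0],30]
    - [[0,0,0],[0,0,0],22]
    - [[0,0,0],[0,0,0],15]
    - [[0,0,0],[0,0,0],10]
    - [[0,0,0],[0,0,0],10]
    - [[0,0,0],[0,0,0],10]
    - [[0,0,0],[0,0,0],10]
    - [[0,0,0],[0,0,0],10]
    - [[0,0,0],[0,0,0],10]
  newtons: 40

```text
time: 4.35
ee_pos: [0.6143, 0.1101, 0.2819]
eef_rot: [[0.566, 0.824, -0.0], [0.824, -0.566, -0.0], [-0.0, -0.0, -1.0]]
wrist_force: [0.9, -0.6, -0.3]
opening: 0.0218
```

Gripped at 21.8 mm opening, matching the 22 mm bar. I'll lift by 0.17 m.

drive_tool:
  series:
    - [[0,0,-0.2],[0,0,0],10]
    - [[0,0,-0.5],[0,0,0],10]
    - [[0,0,-0.9],[0,0,0],10]
    - [[0,0,-1.5],[0,0,0],10]
    - [[0,0,-2.3],[0,0,0],10]
    - [[0,0,-3.1],[0,0,0],10]
    - [[0,0,-3.8],[0,0,0],10]
    - [[0,0,-4.25],[0,0,0],10]
    - [[0,0,-4.25],[0,0,0],10]
    - [[0,0,-4.25],[0,0,0],10]

```text
time: 5.35
ee_pos: [0.6143, 0.1101, 0.4512]
eef_rot: [[0.566, 0.824, -0.001], [0.824, -0.566, -0.0], [-0.0, -0.0, -1.0]]
wrist_force: [-0.4, -1.0, -3.6]
opening: 0.0219
```

```bash
python3 - <<'E'
from h import *; from station import arm
s=arm.read_state(); print(s['time'],s['ee_pos'],s['wrist_force'],s['wrist_torque'],s['opening'])
d=arm.capture('scene'); cv2.imwrite('pics/s2.png',d['img'][:,:,::-1])
for r in arm.tip_of('scraper_center','scene'):print(r)
cmd(s,[.467,-.3675,.45],Rdown(111.5))
E
```

```text
5.35 [0.61426727 0.11011365 0.45123676] [-0.44188972 -0.99845643 -3.5766153 ] [-0.05016944  0.13918787  0.03786453] 0.02187519475695653
{'centre': [0.6145, 0.109, 0.2381], 'score': 0.61}
shift [-11.926   3.727   0.034] turn [-4.000e-03  1.000e-03 -6.999e+00]
```

View pics/s2.png

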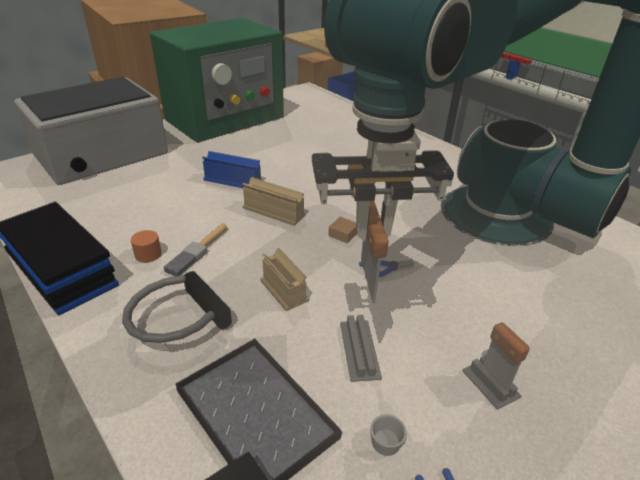

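The scraper hangs upright from the gripper at about (376,250), with its rest empty and the narrow scraper untouched. I'll carry it to above the holder.

drive_tool:
  series:
    - [[-0.36,0.11,0],[0,0,-0.2],10]
    - [[-0.96,0.3,0],[0,0,-0.56],10]
    - [[-1.8,0.56,0],[0,0,-1.05],10]
    - [[-2.7,0.84,0],[0,0,-1.6],10]
    - [[-3.6,1.13,0],[0,0,-2.1],10]
    - [[-4.5,1.4,0],[0,0,-2.65],10]
    - [[-5.4,1.69,0],[0,0,-3.2],10]
    - [[-6.3,1.97,0],[0,0,-3.7],10]
    - [[-7.2,2.25,0],[0,0,-4.25],10]
    - [[-8.1,2.53,0],[0,0,-4.75],10]
    - [[-9.0,2.81,0],[0,0,-5.3],10]
    - [[-9.8,3.06,0],[0,0,-5.75],10]
    - [[-10.6,3.31,0],[0,0,-6.25],10]
    - [[-11.2,3.5,0],[0,0,-6.6],10]
    - [[-11.6,3.63,0],[0,0,-6.8],10]
    - [[-11.85,3.7,0.03],[0,0,-6.95],10]
    - [[-11.926,3.727,0.03],[0,0,-7.0],10]
    - [[-11.926,3.727,0.03],[0,0,-7.0],10]
    - [[-11.926,3.727,0.03],[0,0,-7.0],10]

```text
time: 7.35
ee_pos: [0.4672, -0.3671, 0.4503]
eef_rot: [[-0.366, 0.93, -0.0], [0.93, 0.366, 0.001], [0.001, -0.0, -1.0]]
wrist_force: [-0.3, 0.1, -2.3]
opening: 0.0218
```

```bash
python3 - <<'E'
from h import *; from station import arm
s=arm.read_state(); print(s['time'],s['ee_pos'],np.round(s['eef_rot'],4).tolist(),s['opening'])
T=np.eye(4);T[:3,:3]=s['eef_rot'];T[:3,3]=s['ee_pos']
for c in ['wrist','scene','top']:
    d=arm.capture(c); cv2.imwrite(f'pics/{c}3.png',d['img'][:,:,::-1])
    W=cloud(d,T@d['T_tool_cam'] if c=='wrist' else None).reshape(-1,3); np.save(f'{c}3.npy',W)
    near=np.hypot(W[:,0]-.467,W[:,1]+.3675)<.1
    for zl,zh in [(.06,.085),(.14,.255),(.255,.3)]:
        p=W[near&(W[:,2]>zl)&(W[:,2]<zh)]
        if len(p)>5: print(c,zl,len(p),rect(p),p.mean(0).round(4),p[:,2].min(),p[:,2].max())
    for n in ['holder','scraper_center']:
        for r in arm.tip_of(n,c):print(c,n,r)
E
```

```text
7.35 [ 0.46723068 -0.36708222  0.45033778] [[-0.3665, 0.9304, -0.0004], [0.9304, 0.3665, 0.0005], [0.0007, -0.0002, -1.0]] 0.02176259874583089
wrist 0.06 1620 (array([ 446.2, -312.6]), array([42. , 40.2]), 22.2) [ 0.4456 -0.3112  0.0684] 0.06002329323026001 0.07588758135657686
wrist 0.14 57 (array([ 449. , -316.7]), array([4. , 0.1]), 21.5) [ 0.449  -0.3167  0.2165] 0.18591513303316293 0.24000417754041634
wrist 0.255 15470 (array([ 466.2, -361.4]), array([49.3, 98.8]), 95.1) [ 0.4633 -0.352   0.2962] 0.26412769730500457 0.29999921231511034
scene 0.06 522 (array([ 469.2, -368.6]), array([ 46.4, 161.8]), 111.9) [ 0.4625 -0.3668  0.0668] 0.06004388532521898 0.0746261463878164
scene 0.14 1242 (array([ 468.9, -367.2]), array([ 10.5, 111.7]), 111.3) [ 0.4688 -0.3657  0.2155] 0.17244106845768925 0.2549846912598713
scene 0.255 826 (array([ 471.7, -364.7]), array([ 49. , 112.2]), 128.8) [ 0.4731 -0.3568  0.2818] 0.2550315639719492 0.2998603187311627
scene holder {'centre': [0.4634, -0.5734, 0.0011], 'score': 0.68}
scene holder {'centre': [0.4653, -0.3678, 0.0064], 'score': 0.62}
scene scraper_center {'centre': [0.4654, -0.3647, 0.238], 'score': 0.98}
top 0.06 192 (array([ 452.9, -325. ]), array([36. , 70.9]), 113.2) [ 0.4567 -0.3146  0.0679] 0.060099348848067446 0.07697398495931651
top holder {'centre': [0.4674, -0.3651, -0.0001], 'score': 0.79}
```

View pics/wrist3.png

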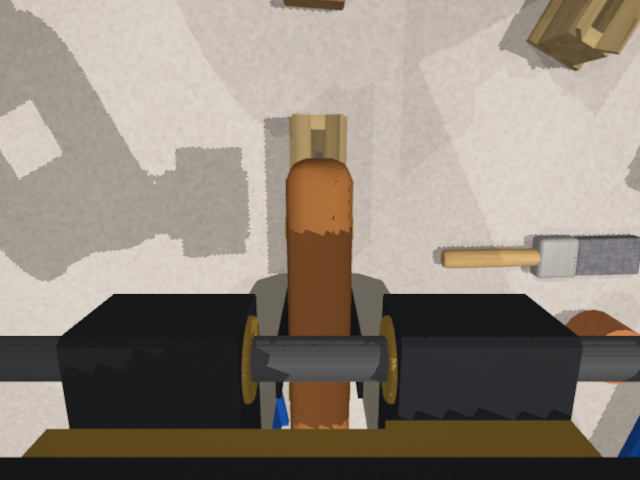

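View pics/scene3.png

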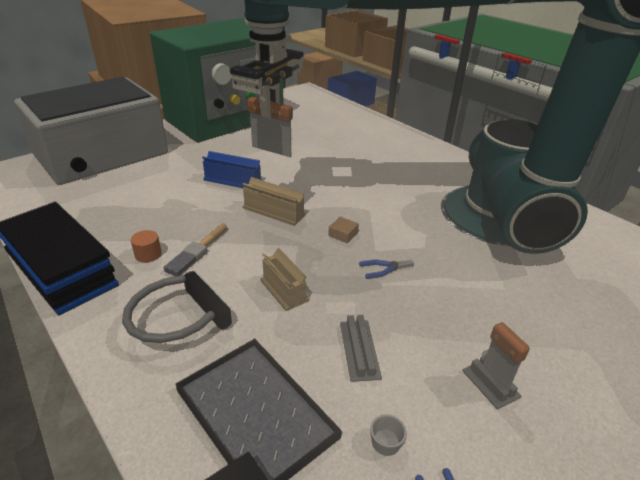

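Wrist and scene views: the blade hangs directly over the slot. The scene camera puts the blade at (469,-367), 111.3°, against the holder at (469,-369), 111.9°. Lowering in stages.

drive_tool:
  series:
    - [[-0.03,0,0.4],[0,0,0],10]
    - [[-0.03,0,0.9],[0,0,0],10]
    - [[-0.03,0,1.4],[0,0,0],10]
    - [[-0.03,0,1.8],[0,0,0],10]
    - [[-0.03,0,2.1],[0,0,0],10]
    - [[-0.03,0,2.3],[0,0,0],10]
    - [[-0.03,0,2.5],[0,0,0],10]
    - [[-0.03,0,2.65],[0,0,0],10]
    - [[-0.03,0,2.8],[0,0,0],10]
    - [[-0.03,0,2.95],[0,0,0],10]
    - [[-0.03,0,2.95],[0,0,0],10]

```text
time: 8.9
ee_pos: [0.4674, -0.3686, 0.3319]
eef_rot: [[-0.367, 0.93, -0.001], [0.93, 0.367, 0.001], [0.001, -0.0, -1.0]]
wrist_force: [0.6, 1.1, -3.1]
opening: 0.022
```

```bash
python3 - <<'E'
from h import *; from station import arm
s=arm.read_state(); print(s['time'],s['ee_pos'],s['wrist_force'],s['wrist_torque'],s['opening'])
d=arm.capture('scene'); cv2.imwrite('pics/s4.png',cv2.resize(d['img'][80:280,170:400,::-1],None,fx=3,fy=3))
E
```

```text
8.9 [ 0.46740892 -0.36856288  0.33190192] [ 0.6283507   1.06228121 -3.11764151] [-0.05908783 -0.0166978   0.04593998] 0.021960158480582685
```

View pics/s4.png

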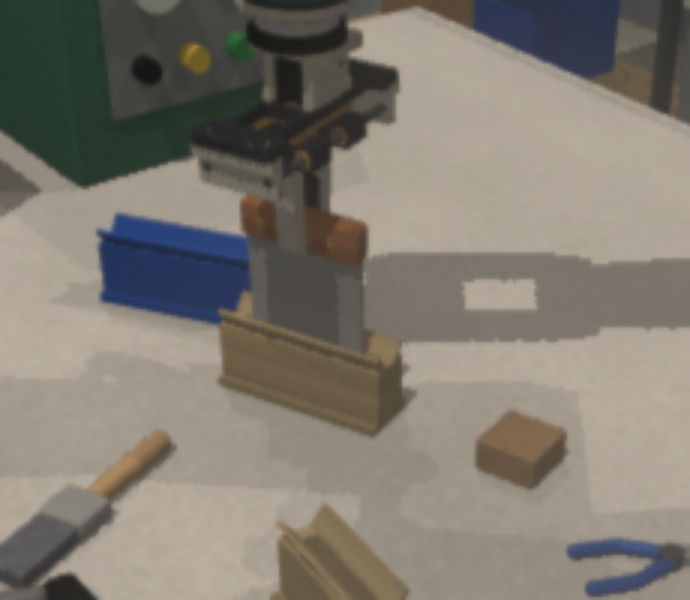

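The blade has entered the slot between the lips, at crop position (310,340), with no contact force. I'll go down to just above the floor.

drive_tool:
  series:
    - [[0,0,0.15],[0,0,0],10]
    - [[0,0,0.35],[0,0,0],10]
    - [[0,0,0.55],[0,0,0],10]
    - [[0,0,0.75],[0,0,0],10]
    - [[0,0,0.9],[0,0,0],10]
    - [[0,0,1.0],[0,0,0],10]
    - [[0,0,1.08],[0,0,0],10]
    - [[0,0,1.12],[0,0,0],10]
    - [[0,0,1.12],[0,0,0],10]
    - [[0,0,1.12],[0,0,0],10]

```text
time: 9.95
ee_pos: [0.4675, -0.3687, 0.2882]
eef_rot: [[-0.367, 0.93, 0.0], [0.93, 0.367, -0.0], [-0.0, 0.0, -1.0]]
wrist_force: [-0.2, -0.0, -2.5]
opening: 0.022
```

drive_tool:
  series:
    - [[0,0,0.03],[0,0,0],10]
    - [[0,0,0.06],[0,0,0],10]
    - [[0,0,0.09],[0,0,0],10]
    - [[0,0,0.11],[0,0,0],10]
    - [[0,0,0.11],[0,0,0],10]
    - [[0,0,0.11],[0,0,0],10]

```text
time: 10.55
ee_pos: [0.4675, -0.3686, 0.2839]
eef_rot: [[-0.367, 0.93, 0.0], [0.93, 0.367, -0.0], [-0.0, 0.0, -1.0]]
wrist_force: [-1.7, 2.3, 2.7]
opening: 0.022
```

The floor is touched: wrist force in z went from -2.5 to +2.7 N at the predicted height. Releasing, then retreating straight up.

drive_tool:
  series:
    - [[0,0,0],[0,0,0],10]
    - [[0,0,0],[0,0,0],30]
    - [[0,0,0],[0,0,0],50]
    - [[0,0,0],[0,0,0],93]
    - [[0,0,0],[0,0,0],93]
    - [[0,0,0],[0,0,0],93]
    - [[0,0,0],[0,0,0],93]
    - [[0,0,0],[0,0,0],93]
    - [[0,0,0],[0,0,0],93]
    - [[0,0,0],[0,0,0],93]

```text
time: 11.55
ee_pos: [0.4675, -0.3686, 0.2836]
eef_rot: [[-0.367, 0.93, 0.0], [0.93, 0.367, -0.0], [-0.0, 0.0, -1.0]]
wrist_force: [-0.1, 0.8, 0.7]
opening: 0.0894
```

drive_tool:
  series:
    - [[0,0,-0.3],[0,0,0],93]
    - [[0,0,-0.8],[0,0,0],93]
    - [[0,0,-1.5],[0,0,0],93]
    - [[0,0,-2.3],[0,0,0],93]
    - [[0,0,-3.1],[0,0,0],93]
    - [[0,0,-3.8],[0,0,0],93]
    - [[0,0,-4.2],[0,0,0],93]
    - [[0,0,-4.2],[0,0,0],93]
    - [[0,0,-4.2],[0,0,0],93]

```text
time: 12.45
ee_pos: [0.4675, -0.3686, 0.4506]
eef_rot: [[-0.367, 0.93, -0.001], [0.93, 0.367, 0.001], [0.001, -0.0, -1.0]]
wrist_force: [0.8, -0.5, -0.7]
opening: 0.0934
```

```bash
python3 - <<'E'
from h import *; from station import arm
s=arm.read_state(); print(s['time'],s['ee_pos'],s['wrist_force'],s['opening'])
T=np.eye(4);T[:3,:3]=s['eef_rot'];T[:3,3]=s['ee_pos']
for c in ['wrist','scene']:
    d=arm.capture(c); cv2.imwrite(f'pics/{c}5.png',d['img'][:,:,::-1])
    W=cloud(d,T@d['T_tool_cam'] if c=='wrist' else None).reshape(-1,3)
    for n,x,y,zl,zh in [('grip',.467,-.3675,.1,.15),('holder',.467,-.3675,.06,.08),('small',.484,.315,.095,.15)]:
        p=W[(np.hypot(W[:,0]-x,W[:,1]-y)<.1)&(W[:,2]>zl)&(W[:,2]<zh)]
        if len(p)>5: print(c,n,len(p),rect(p),np.percentile(p[:,2],[50,98]))
    for n in ['scraper_center','small_scraper_center']:
        for r in arm.tip_of(n,c):print(c,n,r)
E
```

```text
12.45 [ 0.46749427 -0.36861922  0.45056956] [ 0.78290868 -0.45995734 -0.66110926] 0.09335779002206927
wrist grip 4547 (array([ 469.2, -368.8]), array([ 23.5, 112.3]), 111.6) [0.13228144 0.13412649]
wrist holder 4011 (array([ 468.4, -368.6]), array([ 42.3, 160.4]), 111.4) [0.07148127 0.07447822]
scene grip 596 (array([ 470.4, -367.4]), array([ 27.8, 113.8]), 113.5) [0.12185912 0.13289471]
scene holder 496 (array([ 467.8, -367.2]), array([ 44.2, 161.9]), 111.1) [0.06910417 0.0792626 ]
scene small 872 (array([487.7, 314.5]), array([63.2, 25. ]), 78.4) [0.12351233 0.1306382 ]
scene scraper_center {'centre': [0.4681, -0.3692, 0.0694], 'score': 0.62}
scene small_scraper_center {'centre': [0.4867, 0.3149, 0.0694], 'score': 0.79}
```

View pics/scene5.png

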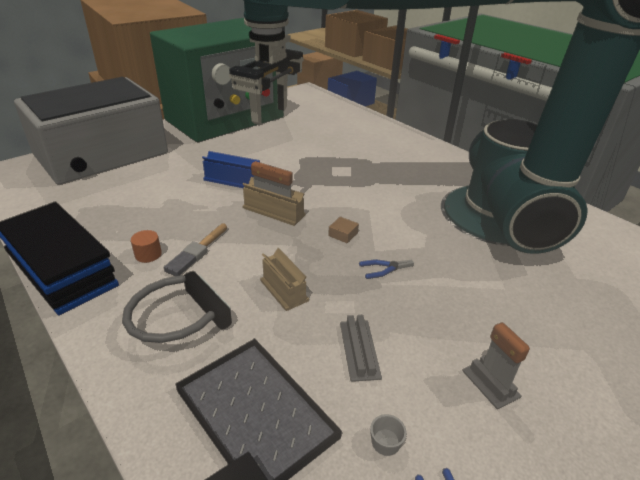

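The scene view shows the wide scraper standing in the plywood holder at (273,185), and the narrow one still in its rest at (500,360). The top of the grip measures about 0.132 m, as expected at home, so I'm handing in.

```bash
python3 -c "
from station import arm
print(arm.hand_in())"
```

```text
the job is handed in; nothing more can be done
None
```

The wide scraper now stands blade down in the plywood holder with the long slot, and the job is handed in; it reports no verdict. I gripped it by its bar and lifted it out of its rest. I kept hold of it while lowering it into the slot until the wrist force showed floor contact, at about 10.5 s. Then I released it and backed straight up.

**Last checks (at about 12.5 s):**
- **Position:** the scraper centre read about 0.069 m above the table (70 mm is home), with the top of the grip at about 0.132 m. It is within about 3 mm of the holder's centre sideways.
- **Direction:** the wrist camera put the grip within 0.2° of the slot. The scene camera read 113.5° against 111.1° for the holder, a small disagreement well within the limit.
- **Narrow scraper:** it is still in its rest and has not moved measurably.
- **Gripper:** it is fully open and clear, about 0.15 m above the scraper.

No check failed. I did not measure the scraper's tilt after release; it looks upright in the picture.

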